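# Lay the cut foam model parts on their gluing boards

### The job

Four foam parts for an architectural model (an arch, a gable, a column and a stair) lie freshly cut on the bench. Lay each one flat on the gluing board that shows its outline, turned the way it is drawn and inside the lines, and let go of it. Leave the glue bottle and the cork sanding block as they are.

Things in the scene. Friction and masses are not known exactly. Their poses are not given: they have to be found in the camera images.
- arch_mid (a point): Loose off-white rigid foam piece, 36 mm thick, about 40 g, lying flat: gateway arch 70 (x) by 60 mm (y); a 30 mm wide, 48 mm deep opening with bevelled inner corners runs in from its foot. Point: middle of the block; crown at x = +35, open foot at x = -35, flanks at y = +-30; grip across y. Point half-way up (18 mm); z up; x, y turn with the piece.
- gable_mid (a point): Loose off-white rigid foam piece, 36 mm thick, about 40 g, lying flat: house gable (pentagon): wall 44 (x) by 56 mm (y) with a roof point 28 mm high. Point in the wall: flat foot at x = -28, eaves at +16, roof tip at +44, walls at y = +-28; grip across y. Point half-way up (18 mm); z up; x, y turn with the piece.
- column_mid (a point): Loose off-white rigid foam piece, 36 mm thick, about 40 g, lying flat: column (I shape) 84 mm long (x): shaft 24 mm wide (y), 56 mm long, a bar 14 (x) by 50 mm (y) at each end. Point: its middle; grip the shaft across y. Both ends alike: either way round is right. Point half-way up (18 mm); z up; x, y turn with the piece.
- stair_mid (a point): Loose off-white rigid foam piece, 36 mm thick, about 40 g, lying flat: three-step stair: top block x -18 to 18, y -27 to 27; middle step x -42 to -18, y -27 to 9; low step x -66 to -42, y -27 to -9 (mm). Point: middle of the top block; grip that across y (54 mm). Point half-way up (18 mm); z up; x, y turn with the piece.
- arch_board: Fixed plywood board 140 (x) by 100 (y) by 6 mm, the arch outlined in dark line 5 mm outside its true edges. A dark strip 14 mm wide, 10 mm high tops its -x edge (foot side). Origin: centre of its underside, on the bench. Laid right, the arch's point is at board x = +15 mm, y = 0, 24 mm above the bench, its x along the board's x.
- gable_board: Fixed plywood board 140 (x) by 100 (y) by 6 mm, the gable outlined in dark line 5 mm outside its true edges. A dark strip 14 mm wide, 10 mm high tops its -x edge (foot side). Origin: centre of its underside, on the bench. Laid right, the gable's point is at board x = +15 mm, y = 0, 24 mm above the bench, its x along the board's x.
- column_board: Fixed plywood board 140 (x) by 100 (y) by 6 mm, the column outlined in dark line 5 mm outside its true edges. A dark strip 14 mm wide, 10 mm high tops its -x edge (one end side). Origin: centre of its underside, on the bench. Laid right, the column's point is at board x = +15 mm, y = 0, 24 mm above the bench, either way round.
- stair_board: Fixed plywood board 140 (x) by 100 (y) by 6 mm, the stair outlined in dark line 5 mm outside its true edges. A dark strip 14 mm wide, 10 mm high tops its -x edge (low end side). Origin: centre of its underside, on the bench. Laid right, the stair's point is at board x = +25 mm, y = 0, 24 mm above the bench, its x along the board's x.
- glue_mid (a point): Bystander: white glue bottle with a red cap, 54 mm across, 120 mm tall, standing. Point at half height. Do not disturb.
- sander_mid (a point): Bystander: cork sanding block, 60 x 110 x 35 mm, lying flat. Point at its centre. Do not disturb.
Things that resemble listed ones, but are neither listed nor needed, are in the scene too. What is shaped like the part that bears column_mid but blue is not meant. Leave any black look-alike of the part that bears stair_mid alone.

How it is judged:
By the outcome, as a careful person would: the job done as asked, in the order asked, and still so for the second after the job is handed in, with the robot touching nothing.
It also fails if it takes over 104 s, if anything falls off the work surface, if the arm or the gripper's body presses on something with over 40 N, if the wrist force passes 120 N, or if a joint passes its speed limit or range.

### The arm

A 6-joint arm with a two-finger parallel gripper is mounted at the origin on the work surface. World frame = base frame: x ahead of the robot, y to its left, z up, the work surface at z = 0. Lengths are in mm, angles in rad, forces in N, time in s.
With the tool pointing down it reaches from about 350 to 975 mm from the base axis. Payload 7.1 kg.
Tool frame: the origin (TCP) lies midway between the tips of the shut fingers; the grasp point (between the pads) lies 19 mm behind it; z points along the fingers, x is the direction in which the jaws open and shut, and the axes are right-handed (so a half turn about z gives the same grasp; the last joint's range is limited). The gripper opens to 88 mm and grips with 3 to 60 N. Pads are 20 mm wide; open, the fingers measure 115 mm over their backs; the gripper's body (75 mm by 178 mm) begins 61 mm behind the grasp point.
Start: joints at [-1.298, 0.423, 1.63, -0, 1.089, -0.019], TCP at [179.816, -598.557, 222.675] pointing down, gripper open.
Joint ranges: [-3, 3], [-0.9, 2.11], [0.09, 2.58], [-1.31, 4.45], [0.11, 2.69], [-2.54, 2.54]. Speed limits (rad/s): [2.39, 2.39, 3.01, 3.14, 3.14, 3.14].

### API

Orientations are given as a rotation vector (axis times angle).
In Python, from workcell import telemetry, imaging, ticket gives the robot as it stands.
- The arm moves only by the tool jog_arm, never from a script. Its arguments are lists of equal length, an entry for each row: "travel": the shift along the world's x, y, z in units of 400 mm (1.0 is 400 mm), a list of three; "dr": the turn, a rotation vector about the world's x, y, z in units of 90 degrees (1.0 is 90 degrees), a list of three. In form: {"travel": [[tx, ty, tz], ...], "dr": [[wx, wy, wz], ...]}. A call has exactly 10 rows; each row is the pose to reach, as a shift and turn from the pose measured when the call began; what a row does not reach only later rows make up. A row lasts 1/10 s, in which the tool goes at most 50 mm and 8.59 degrees, less where a joint would pass 70% of its speed; a pose out of reach is approached as far as the arm can. A call with a number of a shift or a turn outside -1 to 1 is refused whole. A call with a gripper value outside its range is refused whole. "hand" is the opening, from -1 (shut) to 1 (fully open), set as the call begins (left out, the last holds). The fingers move at their own pace and stop on an object; the grip force is fixed at half the most. Time passes only in rows, so rows that repeat a pose let the fingers close, or fill a call up. It gives the time, the measured TCP pose, the force and the opening at its end, in the units of the state.
- telemetry.get_obs(): the state, without advancing time (a new reading comes with each control period).
- imaging.get_image(name): name is "scene" or "top" or "wrist"; returns a dict with "pixels" (420x560x3 uint8, red, green, blue), "range_z" (420x560 float32, mm along the optical axis (not along the pixel's ray), 0 where there is no reading), "fx", "fy", "cx", "cy" (pixels), "k1" (the pictures are not rectified: a ray, as slopes to the right and down, at radius r is drawn at 1 + k1 r^2 times it, then the intrinsics apply), "extrinsics" (4x4, takes a point from world to camera coordinates). Camera axes: x right, y down, z forward; pixel columns grow to the right and rows downward; lengths in mm; the calibration is good to about 2 mm. A picture is of the moment at which its call begins.
- ticket.close_job(): hands the job in, once; it reports no verdict.
The state is a dict: "t": time; "qpos": joint angles; "qvel": joint speeds; "joint_torque": joint torques, N m; "ee_pos": TCP position; "orientation": TCP orientation; "ft_force": force on the tool from outside, world axes, zero at the start; "moment": the same for the moment, N m; "width": finger opening in mm.
Only numpy, scipy, OpenCV 4.12 (cv2) and the standard library are available. Lean on these libraries where they do the work, as an engineer would, in place of code of your own. Each camera call takes 0.05 s, during which the arm holds its last target. There are 200 camera calls.

## Working session

There is one attempt and no reset: what is moved stays moved. The work goes in short steps, Python scripts to look and compute and a tool call to move; the robot and the scene stay as the last step left them, time stands still between calls to the robot, and variables do not carry over. Pictures are saved under pics/ and viewed, about 12 in all and at most 16, crops included, and the job is handed in when it is done.

Besides the shell and the picture viewer there is one more tool, called after ">>>" as name(argument=value, ...) on one line, values as JSON. jog_arm: Moves the arm, as the interface text tells. Its arguments: {"type":"object","properties":{"travel":{"type":"array"},"dr":{"type":"array"},"hand":{"type":"number"}},"required":["travel","dr"]}

```bash
mkdir -p pics; ls; cat > h.py <<'E'
import numpy as np, cv2
from workcell import telemetry, imaging, ticket
def grab(n,save=None):
    im=imaging.get_image(n)
    if save: cv2.imwrite('pics/'+save,im['pixels'][:,:,::-1]); np.savez('pics/'+save[:-4],**im)
    return im
def rays(im,uv):
    uv=np.asarray(uv,float).reshape(-1,2)
    d=np.c_[(uv[:,0]-im['cx'])/im['fx'],(uv[:,1]-im['cy'])/im['fy']]
    s=d.copy()
    for _ in range(20): s=d/(1+im['k1']*(s**2).sum(1,keepdims=True))
    E=im['extrinsics']; R=E[:3,:3]; c=-R.T@E[:3,3]
    return c,np.c_[s,np.ones(len(s))]@R
def onplane(im,uv,z):
    c,d=rays(im,uv); return c+d*((z-c[2])/d[:,2])[:,None]
def depthpts(im,uv):
    uv=np.asarray(uv,int).reshape(-1,2); c,d=rays(im,uv); return c+d*im['range_z'][uv[:,1],uv[:,0]][:,None]
E
python3 - <<'E'
from h import *
for n in ('scene','top','wrist'):
    im=grab(n,n+'0.png'); E=im['extrinsics'];print(n,im['fx'],im['k1'],-E[:3,:3].T@E[:3,3], E[2,:3])
print(telemetry.get_obs())
E
```

```text
pics
scene 442.315276945171 -0.14106079402845628 [1068.04402161  545.82425451  736.27227176] [-0.53469768 -0.53580299 -0.65346274]
top 540.4362787972301 -0.18022745553808567 [ 329.39607226  -16.68896847 1253.86580127] [ 0.18020733  0.00545488 -0.98361352]
wrist 344.37685798623295 -0.021659327254739628 [ 255.48962631 -575.95976472  383.71184352] [-0.27977721 -0.08297585 -0.95647254]
{'t': 0.15, 'qpos': array([-1.29798171e+00,  4.23675337e-01,  1.63047099e+00, -2.86965030e-05,
        1.08859503e+00, -1.90067843e-02]), 'qvel': array([-7.31204892e-04, -1.93670441e-03, -2.31309896e-04, -2.04028755e-04,
       -1.26332192e-03,  2.36075919e-06]), 'joint_torque': array([-5.38366237e-05, -5.44984138e+01, -2.73919004e+01,  6.43482129e-02,
        2.04172562e-02, -7.32671651e-05]), 'ee_pos': array([ 179.71293537, -598.17606153,  222.09107895]), 'orientation': array([-2.52028372e+00,  1.87442856e+00,  1.45122466e-03]), 'ft_force': array([-0.52494545, -0.30528583, -0.26782878]), 'moment': array([-0.04017874, -0.03159369,  0.0226545 ]), 'width': 88.03118313845229}
```

View pics/top0.png

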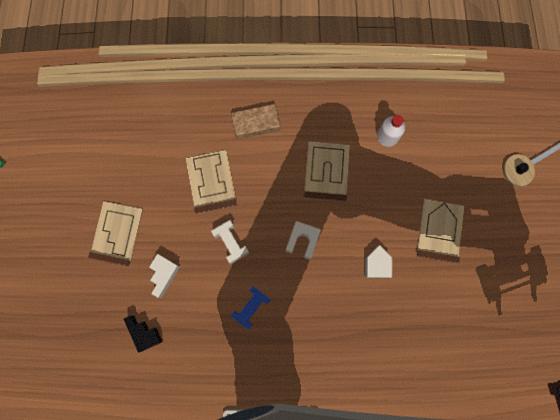

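View pics/scene0.png

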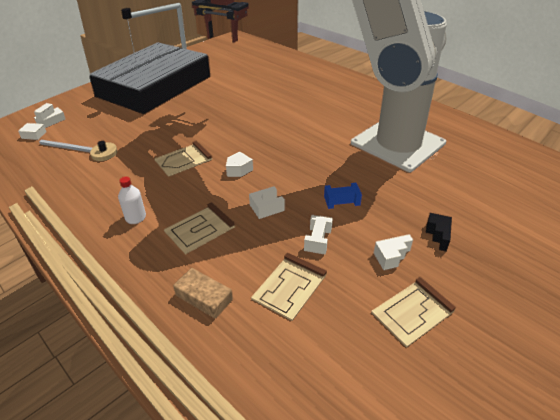

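In top view the stair is the white piece at (163,275), with a black look-alike at (143,333). The column is the white piece at (228,242), with a blue look-alike at (251,307). The arch is grey in shadow at (303,240), and the gable is at (379,263). The boards are stair (118,230), column (211,178), arch (327,168) and gable (441,228). Two other white pieces lie far off in the scene view at (40,122), and I don't need them.

```bash
cat > m.py <<'E'
from h import *
im=dict(np.load('pics/top0.npz')); sc=dict(np.load('pics/scene0.npz'))
v,u=np.mgrid[0:420,0:560]; P=depthpts(im,np.c_[u.ravel(),v.ravel()]).reshape(420,560,3); Z=P[...,2]
Ps=depthpts(sc,np.c_[u.ravel(),v.ravel()]).reshape(420,560,3)
E
python3 - <<'E'
from m import *
for n,(a,b) in dict(stair=(160,270),column=(229,242),arch=(303,229),gable=(379,265),b_st=(118,230),b_co=(211,178),b_ar=(318,150),b_ga=(441,228),bench=(280,275)).items():
    p=P[b,a]; w=np.linalg.norm(Ps[...,:2]-p[:2],axis=2)<12
    print(n,p.round(1),im['pixels'][b,a],'scene z',np.percentile(Ps[w][:,2],[10,50,90]).round(1))
m=((Z>22)&(Z<50)).astype(np.uint8)
k,l,s,c=cv2.connectedComponentsWithStats(m)
for i in range(1,k):
    if 150<s[i,4]<3000: print(i,s[i],c[i].round(1))
crop=cv2.resize(im['pixels'][130:360,80:480,::-1],None,fx=2,fy=2,interpolation=cv2.INTER_CUBIC)
crop=np.clip(crop*1.4,0,255).astype(np.uint8)
cs,_=cv2.findContours(cv2.resize(m[130:360,80:480],None,fx=2,fy=2,interpolation=0),0,1)
cv2.drawContours(crop,cs,-1,(0,0,255),1)
cv2.imwrite('pics/crop1.png',crop)
E
```

```text
stair [422.1 249.3  38.3] [210 202 186] scene z [36.1 37.5 38.6]
column [485.5  92.3  39.9] [206 198 180] scene z [33.7 36.4 38.2]
arch [514.6 -75.7  39.2] [126 118 107] scene z [34.7 36.5 37.8]
gable [ 431.  -246.9   39.1] [212 203 186] scene z [34.4 35.9 38.9]
b_st [518.4 359.6  10.7] [176 151 113] scene z [5.  6.5 8.1]
b_co [642.9 139.7   9.3] [178 152 115] scene z [5.2 6.8 8.7]
b_ar [ 711.3 -116.3    6.5] [116  98  74] scene z [4.3 5.7 7.5]
b_ga [ 519.  -404.9    9.4] [113  99  77] scene z [5.6 7.3 8.1]
bench [413.  -23.    1.7] [82 54 36] scene z [-0.7  0.4  2.5]
249 [ 231  104   49   34 1146] [255.  120.2]
262 [212 220  37  43 558] [229.8 240.8]
263 [285 221  35  38 573] [303.3 236.9]
264 [366 245  26  33 653] [379.  263.7]
267 [149 254  29  44 668] [161.4 273.8]
277 [231 286  40  43 570] [250.3 307.4]
278 [124 315  37  38 698] [141.3 334.2]
```

View pics/crop1.png

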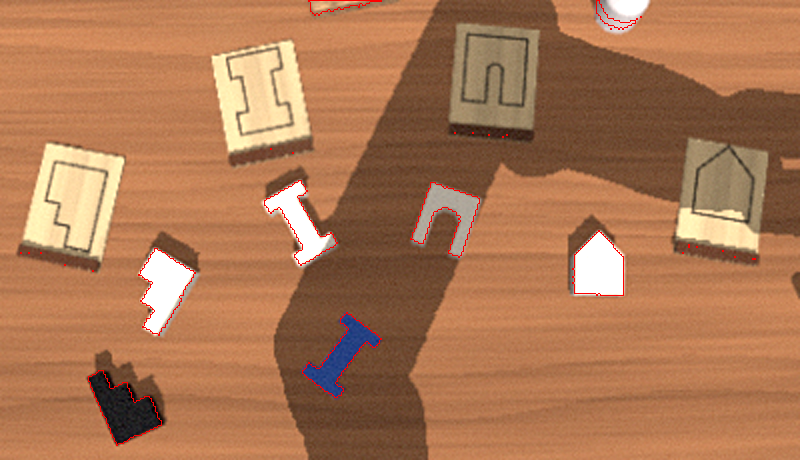

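The top depths and the scene-view depths agree: parts stand about 36–38 mm and boards about 6–7 mm. All four choices match the description, and the stair's handedness matches its board. Next I'll measure the poses.

```bash
cat > pose.py <<'E'
from m import *
def orient(W,name):
    # W: Nx2 world contour points; returns rect centre, axes, sizes
    (c,s,_)=r=cv2.minAreaRect(W.astype(np.float32)); b=cv2.boxPoints(r)
    e=[b[1]-b[0],b[2]-b[1]]; L=[np.linalg.norm(x) for x in e]; i=int(np.argmax(L)); x=e[i]/L[i]
    return np.array(c),x,L[i],L[1-i]
OFF=dict(stair=(-24,18),column=(0,0),arch=(0,0),gable=(8,0),b_gable=(9,0))
def sgn(name,W,c,x,cen):
    d=(cen-c)@x      # area centroid minus rect centre
    if name=='column': return x if x[0]>0 else -x
    s=np.sign(d)*(-1 if name=='gable' else 1)  # arch, stair centroid toward +x; gable toward foot
    return x*s
def fit(im,mask,z,name,board=False):
    cs,_=cv2.findContours(mask,0,cv2.CHAIN_APPROX_NONE); ct=max(cs,key=cv2.contourArea)
    k=4.0
    toW=lambda uv: onplane(im,(np.asarray(uv,float)+.5)/k-.5,z)[:,:2]
    W=toW(ct.reshape(-1,2)); yx=np.argwhere(mask>0); A=toW(yx[:,::-1]); cen=A.mean(0)
    c,x,L,S=orient(W,name); x=sgn(name,W,c,x,cen)
    o={'stair':-24,'column':0,'arch':0,'gable':9.03 if board else 8}[name]
    p=c-o*x
    return p,np.degrees(np.arctan2(x[1],x[0])),L,S
E
python3 - <<'E'
from pose import *
big=cv2.resize(im['pixels'],None,fx=4,fy=4,interpolation=cv2.INTER_CUBIC)
Zb=cv2.resize(cv2.GaussianBlur(Z.astype(np.float32),(3,3),0),None,fx=4,fy=4)
k,l,s,c=cv2.connectedComponentsWithStats(((Zb>24)&(Zb<50)).astype(np.uint8))
for n,(a,b) in dict(stair=(160,270),column=(229,242),arch=(303,229),gable=(379,265)).items():
    m=(l==l[b*4,a*4]).astype(np.uint8); p,th,L,S=fit(im,m,36,n); print(n,p.round(1),round(th,1),round(L,1),round(S,1))
g=big.max(2).astype(np.float32)
dark=(g/cv2.GaussianBlur(cv2.medianBlur(big.max(2),41),(0,0),3)<0.8).astype(np.uint8)
k,l,s,c=cv2.connectedComponentsWithStats(dark)
vis=cv2.cvtColor(dark*255,cv2.COLOR_GRAY2BGR)
for n,(a,b) in dict(stair=(118,230),column=(211,178),arch=(327,168),gable=(441,224)).items():
    w=l[(b-28)*4:(b+28)*4,(a-25)*4:(a+25)*4]; cand=[i for i in np.unique(w) if i and s[i,2]<42*4 and s[i,3]<45*4]
    i=max(cand,key=lambda i:s[i,2]*s[i,3]); m=(l==i).astype(np.uint8)
    cs,_=cv2.findContours(m,0,1); f=np.zeros_like(m); cv2.drawContours(f,cs,-1,1,-1)
    p,th,L,S=fit(im,f,6,n,True); print('board',n,p.round(1),round(th,1),round(L,1),round(S,1)); vis[f>0,2]=255
cv2.imwrite('pics/dark.png',cv2.resize(vis[130*4:280*4,80*4:480*4],(800,300)))
E
```

```text
stair [428.  243.7] -28.7 90.8 56.6
column [490.5  91.6] 30.4 88.9 49.9
arch [493.6 -74.8] -19.4 74.7 59.7
gable [ 431.6 -247. ] -2.0 70.7 56.9
board stair [436.6 426.9] 178.4 15.7 11.4
board column [586.7  83. ] 0.6 18.7 8.3
board arch [ 675.6 -137.5] -5.3 87.7 77.0
board gable [ 528.8 -407.8] -10.6 92.7 73.6
```

View pics/dark.png

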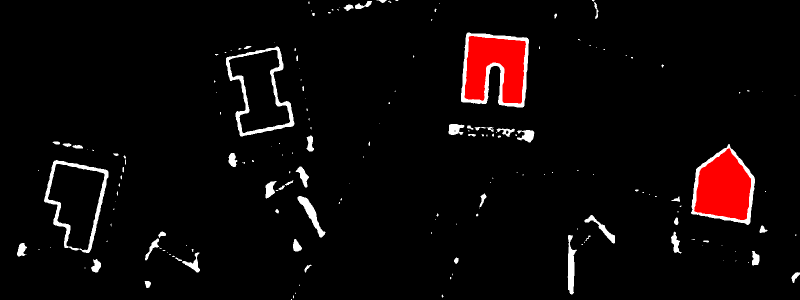

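```bash
python3 - <<'E'
from pose import *
big=cv2.resize(im['pixels'],None,fx=4,fy=4,interpolation=cv2.INTER_CUBIC)
dark=(big.max(2)/cv2.GaussianBlur(cv2.medianBlur(big.max(2),41),(0,0),3).astype(np.float32)<0.8).astype(np.uint8)
k,l,s,c=cv2.connectedComponentsWithStats(dark)
for n,(a,b) in dict(stair=(118,230),column=(211,178)).items():
    w=l[(b-28)*4:(b+28)*4,(a-25)*4:(a+25)*4]
    i=max([i for i in np.unique(w) if i],key=lambda i:s[i,2]*s[i,3]*(s[i,2]<300)); print(s[i])
    m=(l==i).astype(np.uint8)
    cs,_=cv2.findContours(m,0,1); f=np.zeros_like(m); cv2.drawContours(f,cs,-1,1,-1)
    p,th,L,S=fit(im,f,6,n,True); print('board',n,p.round(1),round(th,1),round(L,1),round(S,1))
# parts by brightness of the top face (sides are darker / excluded by colour)
hsv=cv2.cvtColor(big,cv2.COLOR_RGB2HSV)
for n,(a,b) in dict(stair=(160,270),column=(229,242),arch=(303,229),gable=(379,265)).items():
    r=big[b*4,a*4].astype(int); V=hsv[...,2]; m=((hsv[...,1]<70)&(V>0.78*r.max())).astype(np.uint8)
    k,l,s,c=cv2.connectedComponentsWithStats(m); m=(l==l[b*4,a*4]).astype(np.uint8)
    p,th,L,S=fit(im,m,36,n); print(n,p.round(1),round(th,1),round(L,1),round(S,1))
E
```

```text
[ 408  840  129  186 3649]
board stair [536.7 362.5] -11.2 101.6 71.4
[ 772  613  137  180 3969]
board column [650.9 144.3] 11.2 100.8 67.7
stair [430.9 244.1] -30.4 84.9 55.1
column [487.7  92.6] 29.8 86.2 50.5
arch [490.9 -74.9] -20.3 73.7 61.2
gable [ 432.1 -248.5] -2.1 71.9 56.1
```

Rectangle sizes match to within 1–2 mm for the parts, and the outlines are correct apart from line width. I'll go above the gable first.

>>> jog_arm(travel=[[0.07, 0.0975, 0], [0.14, 0.195, 0], [0.21, 0.292, -0.03], [0.28, 0.389, -0.06], [0.35, 0.486, -0.1], [0.42, 0.583, -0.13], [0.49, 0.681, -0.17], [0.56, 0.778, -0.2], [0.61, 0.85, -0.22], [0.63, 0.875, -0.23]], dr=[[0, 0, -0.03], [0, 0, -0.05], [0, 0, -0.08], [0, 0, -0.1], [0, 0, -0.12], [0, 0, -0.15], [0, 0, -0.17], [0, 0, -0.19], [0, 0, -0.208], [0, 0, -0.208]], hand=1)

```text
t: 1.15
ee_pos: [432.5, -245.5, 129.2]
orientation: [-2.185, 2.256, 0.004]
ft_force: [-0.6, 0.1, -0.2]
width: 87.7
```

```bash
cat > w.py <<'E'
from pose import *
from scipy.spatial.transform import Rotation as Ro
def st():
    o=telemetry.get_obs(); R=Ro.from_rotvec(o['orientation']).as_matrix()
    print('tcp',o['ee_pos'].round(1),'phi',np.degrees(np.arctan2(R[1,0],R[0,0])).round(2),'tilt',R[:2,2].round(4),'t',round(o['t'],2),'w',o['width'].round(1),'F',o['ft_force'].round(1)); return o
def partfit(name,guess,z=36,save=None,frac=.8):
    im=grab('wrist',save); big=cv2.resize(im['pixels'],None,fx=4,fy=4,interpolation=cv2.INTER_CUBIC)
    hsv=cv2.cvtColor(big,cv2.COLOR_RGB2HSV); E=im['extrinsics']; q=E[:3,:3]@np.r_[guess,z]+E[:3,3]; s=q[:2]/q[2]; s=s*(1+im['k1']*s@s)
    a,b=(np.array([im['fx'],im['fy']])*s+[im['cx'],im['cy']]).astype(int); 
    ref=np.median(hsv[b*4-12:b*4+12,a*4-12:a*4+12,2])
    m=((hsv[...,1]<80)&(hsv[...,2]>frac*ref)).astype(np.uint8); m=cv2.morphologyEx(m,cv2.MORPH_OPEN,np.ones((9,9)))
    k,l,s,c=cv2.connectedComponentsWithStats(m); m=(l==l[b*4,a*4]).astype(np.uint8)
    p,th,L,S=fit(im,m,z,name); print(name,'px',a,b,'pos',p.round(1),'th',round(th,1),'LS',round(L,1),round(S,1),'depth z',depthpts(im,[[a,b]])[0].round(1))
    if save:
        cs,_=cv2.findContours(m,0,1); v=im['pixels'][:,:,::-1].copy(); cv2.drawContours(v,[c//4 for c in cs],-1,(0,0,255),1); cv2.imwrite('pics/'+save,v)
    return p,th
E
python3 - <<'E'
from w import *
st(); partfit('gable',[432,-248],save='w1.png')
E
```

```text
Traceback (most recent call last):
  File "w.py", line 5, in st
    print('tcp',o['ee_pos'].round(1),'phi',np.degrees(np.arctan2(R[1,0],R[0,0])).round(2),'tilt',R[:2,2].round(4),'t',round(o['t'],2),'w',o['width'].round(1),'F',o['ft_force'].round(1)); return o
                                                                                                                                          ^^^^^^^^^^^^^^^^
AttributeError: 'float' object has no attribute 'round'
```

```bash
sed -i "s/o\['width'\].round(1)/round(o['width'],1)/" w.py; python3 - <<'E'
from w import *
st(); partfit('gable',[432,-248],save='w1.png')
E
```

```text
tcp [ 432.5 -245.5  129.2] phi -91.85 tilt [-0.0011  0.0022] t 1.15 w 87.7 F [-0.6  0.1 -0.2]
gable px 284 204 pos [ 431.8 -248.5] th -1.8 LS 71.0 56.0 depth z [ 432.7 -247.4   35.8]
```

View pics/w1.png

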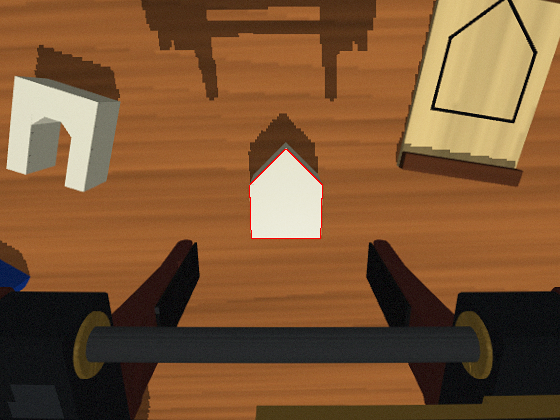

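The wrist view shows the gable at about (285,200). It agrees with the top view to within 1 mm, with top height 35.8 mm and size 71 x 56 mm. I'll descend and grip.

>>> jog_arm(travel=[[0, -0.0075, -0.07], [0, -0.0075, -0.15], [0, -0.0075, -0.22], [0, -0.0075, -0.27], [0, -0.0075, -0.295], [0, -0.0075, -0.303], [0, -0.0075, -0.303], [0, -0.0075, -0.303], [0, -0.0075, -0.303], [0, -0.0075, -0.303]], dr=[[0, 0, 0], [0, 0, 0], [0, 0, 0], [0, 0, 0], [0, 0, 0], [0, 0, 0], [0, 0, 0], [0, 0, 0], [0, 0, 0], [0, 0, 0]], hand=1)

```text
t: 2.2
ee_pos: [433.3, -248.9, 8.6]
orientation: [-2.186, 2.255, 0.001]
ft_force: [-1.2, 0.4, -0.4]
width: 87.8
```

>>> jog_arm(travel=[[0, 0, 0], [0, 0, 0], [0, 0, 0], [0, 0, 0], [0, 0, 0], [0, 0, 0.01], [0, 0, 0.05], [0, 0, 0.12], [0, 0, 0.2], [0, 0, 0.23]], dr=[[0, 0, 0], [0, 0, 0], [0, 0, 0], [0, 0, 0], [0, 0, 0], [0, 0, 0], [0, 0, 0], [0, 0, 0], [0, 0, 0], [0, 0, 0]], hand=-1)

```text
t: 3.2
ee_pos: [434.4, -249.6, 103.1]
orientation: [-2.185, 2.254, -0.004]
ft_force: [-0.1, -0.4, -1.4]
width: 56.0
```

```bash
python3 - <<'E'
from w import *
st(); grab('wrist','w2.png')
E
```

```text
tcp [ 434.4 -249.6  103.1] phi -91.79 tilt [ 0.0034 -0.0004] t 3.2 w 56.0 F [-0.1 -0.4 -1.4]
```

View pics/w2.png

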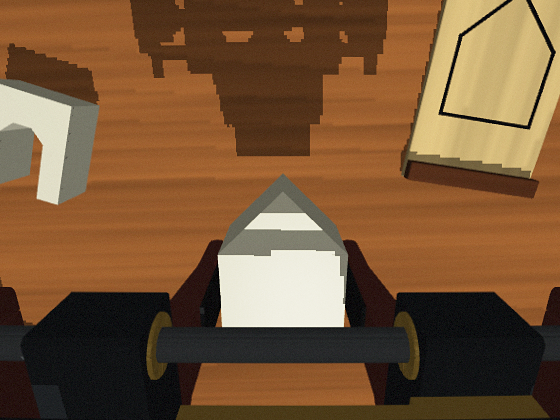

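The gable is held, with an opening of 56.0 mm. I'll stop short of its board to measure the outline from near.

>>> jog_arm(travel=[[0.005, -0.04, 0.02], [0.01, -0.1, 0.05], [0.02, -0.18, 0.07], [0.03, -0.26, 0.07], [0.03, -0.33, 0.07], [0.03, -0.363, 0.07], [0.03, -0.363, 0.07], [0.03, -0.363, 0.07], [0.03, -0.363, 0.07], [0.03, -0.363, 0.07]], dr=[[0, 0, -0.02], [0, 0, -0.04], [0, 0, -0.06], [0, 0, -0.08], [0, 0, -0.098], [0, 0, -0.098], [0, 0, -0.098], [0, 0, -0.098], [0, 0, -0.098], [0, 0, -0.098]])

```text
t: 4.25
ee_pos: [446.8, -393.9, 131.6]
orientation: [-2.007, 2.415, -0.005]
ft_force: [0.3, -0.0, 0.3]
width: 55.9
```

```bash
cat >> w.py <<'E'
def proj(im,X):
    E=im['extrinsics']; q=E[:3,:3]@np.asarray(X,float)+E[:3,3]; s=q[:2]/q[2]; s=s*(1+im['k1']*s@s)
    return np.array([im['fx'],im['fy']])*s+[im['cx'],im['cy']]
def boardfit(name,guess,th,save,cam='wrist'):
    im=grab(cam,save); big=cv2.resize(im['pixels'],None,fx=4,fy=4,interpolation=cv2.INTER_CUBIC); V=big.max(2)
    dark=(V/cv2.medianBlur(V,61).astype(np.float32)<0.6).astype(np.uint8); dark=cv2.morphologyEx(dark,cv2.MORPH_CLOSE,np.ones((5,5)))
    k,l,s,c=cv2.connectedComponentsWithStats(dark)
    o=np.array({'stair':(-24,0),'column':(0,0),'arch':(20,0),'gable':(9,0)}[name]); t=np.radians(th); R=np.array([[np.cos(t),-np.sin(t)],[np.sin(t),np.cos(t)]])
    a,b=proj(im,np.r_[np.array(guess)+R@o,6])*4
    a,b=int(a),int(b); cov=lambda i:(s[i,0]<a<s[i,0]+s[i,2]) and (s[i,1]<b<s[i,1]+s[i,3]) and s[i,2]<1300 and s[i,3]<1100
    cc=[i for i in range(1,k) if cov(i)]; i=max(cc,key=lambda i:s[i,4]); m=(l==i).astype(np.uint8)
    cs,_=cv2.findContours(m,0,1); f=np.zeros_like(m); cv2.drawContours(f,cs,-1,1,-1)
    p,th,L,S=fit(im,f,6,name,True); print('board',name,'bbox',(s[i]/4).astype(int),'pos',p.round(1),'th',round(th,1),'LS',round(L,1),round(S,1),'z',depthpts(im,[[a//4,b//4]])[0].round(1))
    v=im['pixels'][:,:,::-1].copy(); cv2.drawContours(v,[c//4 for c in cs],-1,(0,0,255),1); cv2.imwrite('pics/'+save,v)
E
python3 - <<'E'
from w import *
st(); boardfit('gable',[528.8,-407.8],-10.6,'w3.png')
E
```

```text
tcp [ 446.8 -393.9  131.6] phi -100.55 tilt [ 0.0038 -0.0012] t 4.25 w 55.9 F [ 0.3 -0.   0.3]
board gable bbox [ 234   20   91  120 4465] pos [ 528.1 -408. ] th -10.3 LS 89.8 71.4 z [ 538.2 -409.3    6. ]
```

View pics/w3.png

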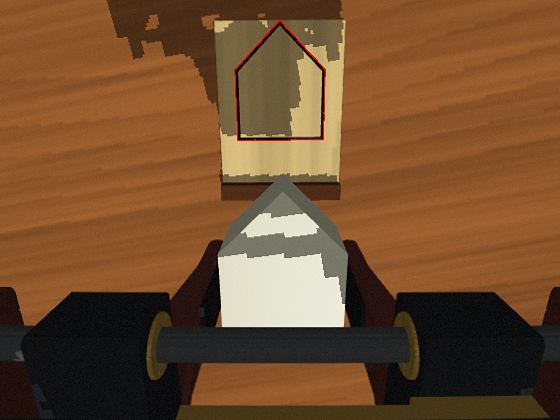

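The outline was measured at (528,-408), θ -10.4°, surface z 6.0, which agrees with the top view. I'll place the gable.

>>> jog_arm(travel=[[0.06, -0.01, 0], [0.15, -0.026, -0.02], [0.2, -0.035, -0.06], [0.207, -0.036, -0.14], [0.207, -0.036, -0.21], [0.207, -0.036, -0.26], [0.207, -0.036, -0.28], [0.207, -0.036, -0.29], [0.207, -0.036, -0.291], [0.207, -0.036, -0.291]], dr=[[0, 0, 0], [0, 0, 0], [0, 0, 0], [0, 0, 0], [0, 0, 0], [0, 0, 0], [0, 0, 0], [0, 0, 0], [0, 0, 0], [0, 0, 0]])

```text
t: 5.3
ee_pos: [530.4, -408.9, 16.6]
orientation: [-2.006, 2.414, -0.009]
ft_force: [-0.2, 0.2, -0.8]
width: 55.8
```

>>> jog_arm(travel=[[0, 0, 0], [0, 0, 0], [0, 0, 0], [0, 0, 0], [0, 0, 0], [0, 0, 0.02], [0, 0, 0.07], [0, 0, 0.15], [0, 0, 0.25], [0, 0, 0.3]], dr=[[0, 0, 0], [0, 0, 0], [0, 0, 0], [0, 0, 0], [0, 0, 0], [0, 0, 0], [0, 0, 0], [0, 0, 0], [0, 0, 0], [0, 0, 0]], hand=1)

```text
t: 6.3
ee_pos: [531.7, -409.9, 140.5]
orientation: [-2.006, 2.413, -0.015]
ft_force: [-0.1, -0.3, -0.4]
width: 88.2
```

```bash
python3 - <<'E'
from w import *
st(); partfit('gable',[528,-408],z=42,save='w4.png')
E
```

```text
tcp [ 531.7 -409.9  140.5] phi -100.54 tilt [ 0.0089 -0.0054] t 6.3 w 88.2 F [-0.1 -0.3 -0.4]
gable px 279 208 pos [ 528.8 -409.6] th -10.6 LS 71.2 56.1 depth z [ 528.5 -408.    41.8]
```

View pics/w4.png

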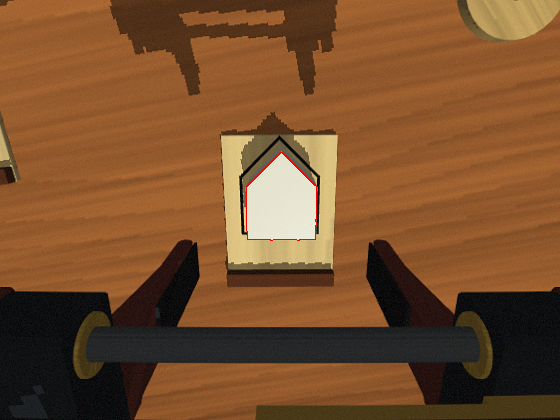

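The gable is inside the lines, off by about 1–2 mm, with its top at 41.8 mm. Next is the arch.

>>> jog_arm(travel=[[-0.012, 0.1, 0], [-0.024, 0.2, 0], [-0.036, 0.3, 0], [-0.05, 0.4, 0], [-0.06, 0.5, 0], [-0.07, 0.6, 0], [-0.084, 0.7, 0], [-0.095, 0.79, -0.02], [-0.1, 0.837, -0.03], [-0.1, 0.837, -0.03]], dr=[[0, 0, -0.01], [0, 0, -0.03], [0.003, 0.006, -0.05], [0.003, 0.006, -0.07], [0.003, 0.006, -0.09], [0.003, 0.006, -0.109], [0.003, 0.006, -0.109], [0.003, 0.006, -0.109], [0.003, 0.006, -0.109], [0.003, 0.006, -0.109]])

```text
t: 7.35
ee_pos: [491.6, -73.9, 130.5]
orientation: [1.797, -2.574, 0.004]
ft_force: [0.2, 0.6, -0.4]
width: 87.9
```

```bash
python3 - <<'E'
from w import *
o=st(); R=Ro.from_euler('z',-20.3,degrees=True).as_matrix()[:2,:2]
import pose
g=np.array([490.9,-74.9])+R@[24,0]
partfit('arch',g,save='w5.png')
E
```

```text
tcp [491.6 -73.9 130.5] phi -110.18 tilt [-0.0005 -0.0036] t 7.35 w 87.9 F [ 0.2  0.6 -0.4]
arch px 282 174 pos [490.7 -76. ] th -19.8 LS 70.1 60.0 depth z [513.9 -83.3  35.9]
```

View pics/w5.png

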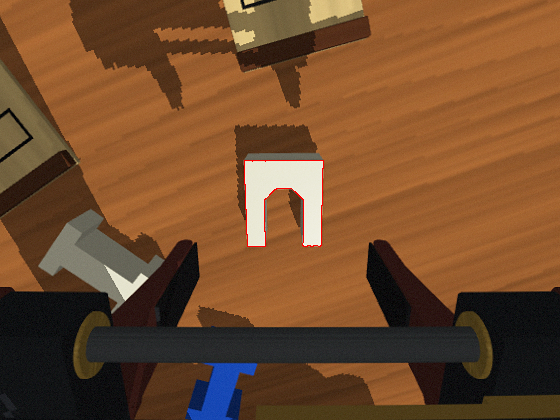

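The arch is at about (284,203), size 70.1 x 60.0 mm, height 35.9 mm. I'll grip it slightly towards the crown.

>>> jog_arm(travel=[[0.006, -0.0085, -0.07], [0.006, -0.0085, -0.15], [0.006, -0.0085, -0.22], [0.006, -0.0085, -0.27], [0.006, -0.0085, -0.295], [0.006, -0.0085, -0.306], [0.006, -0.0085, -0.306], [0.006, -0.0085, -0.306], [0.006, -0.0085, -0.306], [0.006, -0.0085, -0.306]], dr=[[0, 0, 0.003], [0, 0, 0.003], [0, 0, 0.003], [0, 0, 0.003], [0, 0, 0.003], [0, 0, 0.003], [0, 0, 0.003], [0, 0, 0.003], [0, 0, 0.003], [0, 0, 0.003]])

```text
t: 8.4
ee_pos: [495.4, -78.6, 9.3]
orientation: [1.803, -2.572, 0.008]
ft_force: [0.0, -0.3, 0.0]
width: 87.8
```

>>> jog_arm(travel=[[0, 0, 0], [0, 0, 0], [0, 0, 0], [0, 0, 0], [0, 0, 0], [0, 0, 0.01], [0, 0, 0.05], [0, 0, 0.12], [0, 0, 0.2], [0, 0, 0.3]], dr=[[0, 0, 0], [0, 0, 0], [0, 0, 0], [0, 0, 0], [0, 0, 0], [0, 0, 0], [0, 0, 0], [0, 0, 0], [0, 0, 0], [0, 0, 0]], hand=-1)

```text
t: 9.4
ee_pos: [494.3, -78.4, 129.7]
orientation: [1.802, -2.57, 0.005]
ft_force: [0.6, -0.6, -0.1]
width: 59.7
```

>>> jog_arm(travel=[[0.02, -0.01, 0.02], [0.06, -0.03, 0.04], [0.11, -0.06, 0.05], [0.16, -0.09, 0.05], [0.21, -0.12, 0.05], [0.24, -0.13, 0.05], [0.24, -0.13, 0.05], [0.24, -0.13, 0.05], [0.24, -0.13, 0.05], [0.24, -0.13, 0.05]], dr=[[0, 0, 0.03], [0, 0, 0.06], [0, 0, 0.09], [0, 0, 0.12], [0, 0, 0.15], [0, 0, 0.162], [0, 0, 0.162], [0, 0, 0.162], [0, 0, 0.162], [0, 0, 0.162]])

```text
t: 10.4
ee_pos: [589.4, -129.9, 149.6]
orientation: [2.113, -2.321, 0.004]
ft_force: [-0.4, 0.3, -0.6]
width: 59.9
```

```bash
python3 - <<'E'
from w import *
st(); boardfit('arch',[675.6,-137.5],-5.3,'w6.png')
E
```

```text
tcp [ 589.4 -129.9  149.6] phi -95.36 tilt [-0.0003 -0.0037] t 10.4 w 59.9 F [-0.4  0.3 -0.6]
board arch bbox [ 235   35   92  105 6013] pos [ 674.7 -137.9] th -5.5 LS 85.1 75.4 z [ 696.  -139.4    5.7]
```

View pics/w6.png

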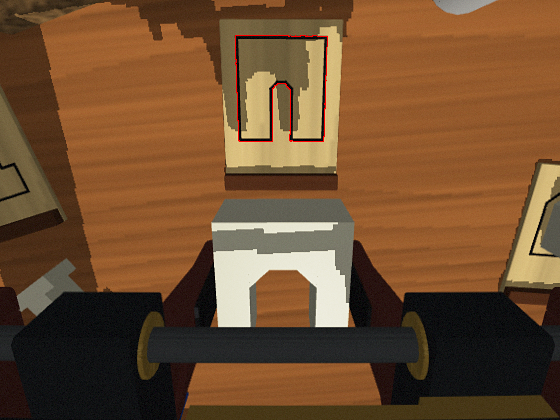

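The arch outline is at (674.7,-137.7), θ -5.4°, z 5.7. The bottle clears the gripper body by about 15 mm. Placing it now.

>>> jog_arm(travel=[[0.06, -0.005, 0], [0.15, -0.015, -0.01], [0.21, -0.02, -0.05], [0.225, -0.021, -0.13], [0.225, -0.021, -0.21], [0.225, -0.021, -0.28], [0.225, -0.021, -0.32], [0.225, -0.021, -0.335], [0.225, -0.021, -0.338], [0.225, -0.021, -0.338]], dr=[[0, 0, 0], [0, 0, 0], [0, 0, 0], [0, 0, 0], [0, 0, 0], [0, 0, 0], [0, 0, 0], [0, 0, 0], [0, 0, 0], [0, 0, 0]])

```text
t: 11.45
ee_pos: [680.2, -138.5, 15.5]
orientation: [2.114, -2.322, 0.006]
ft_force: [-0.6, 0.2, -0.8]
width: 59.7
```

>>> jog_arm(travel=[[0, 0, 0], [0, 0, 0], [0, 0, 0], [0, 0, 0], [0, 0, 0], [0, 0, 0.02], [0, 0, 0.07], [0, 0, 0.15], [0, 0, 0.25], [0, 0, 0.33]], dr=[[0, 0, 0], [0, 0, 0], [0, 0, 0], [0, 0, 0], [0, 0, 0], [0, 0, 0], [0, 0, 0], [0, 0, 0], [0, 0, 0], [0, 0, 0]], hand=1)

```text
t: 12.45
ee_pos: [680.7, -138.6, 150.1]
orientation: [2.115, -2.322, 0.008]
ft_force: [1.5, 0.2, 0.3]
width: 88.1
```

```bash
python3 - <<'E'
from w import *
st(); partfit('arch',[699,-140],z=42,save='w7.png')
E
```

```text
tcp [ 680.7 -138.6  150.1] phi -95.36 tilt [ 0.0029 -0.0045] t 12.45 w 88.1 F [1.5 0.2 0.3]
arch px 280 177 pos [ 674.4 -138.8] th -5.2 LS 70.0 60.4 depth z [ 699.3 -139.8   41.2]
```

View pics/w7.png

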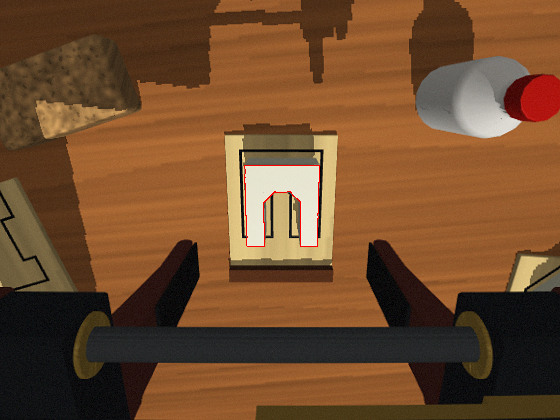

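The arch was placed to within about 1 mm. Next is the column.

>>> jog_arm(travel=[[-0.06, 0.07, 0], [-0.12, 0.145, 0], [-0.18, 0.22, 0], [-0.24, 0.29, 0], [-0.3, 0.36, 0], [-0.36, 0.435, -0.01], [-0.42, 0.51, -0.03], [-0.47, 0.57, -0.05], [-0.482, 0.579, -0.05], [-0.482, 0.579, -0.05]], dr=[[0, 0, 0.05], [0, 0, 0.1], [0.003, 0.002, 0.15], [0.003, 0.002, 0.2], [0.003, 0.002, 0.25], [0.003, 0.002, 0.3], [0.003, 0.002, 0.35], [0.003, 0.002, 0.391], [0.003, 0.002, 0.391], [0.003, 0.002, 0.391]])

```text
t: 13.5
ee_pos: [490.6, 92.8, 136.4]
orientation: [-2.712, 1.57, -0.008]
ft_force: [1.4, 0.2, -0.5]
width: 87.6
```

```bash
python3 - <<'E'
from w import *
st(); partfit('column',[487.7,92.6],save='w8.png')
E
```

```text
tcp [490.6  92.8 136.4] phi -60.13 tilt [0.0083 0.0046] t 13.5 w 87.6 F [ 1.4  0.2 -0.5]
column px 280 205 pos [487.7  92. ] th 30.3 LS 84.2 50.1 depth z [488.   93.4  35.8]
```

View pics/w8.png

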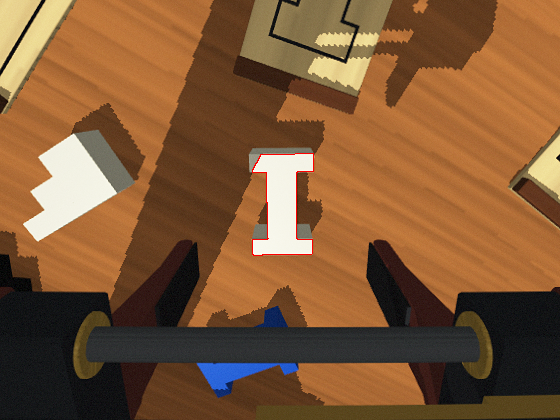

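The column is at about (282,205), size 84.2 x 50.1 mm, height 35.8 mm. The blue one at (250,345) is clear of the fingers. Gripping now.

>>> jog_arm(travel=[[-0.0075, -0.003, -0.07], [-0.0075, -0.003, -0.15], [-0.0075, -0.003, -0.22], [-0.0075, -0.003, -0.28], [-0.0075, -0.003, -0.305], [-0.0075, -0.003, -0.317], [-0.0075, -0.003, -0.32], [-0.0075, -0.003, -0.32], [-0.0075, -0.003, -0.32], [-0.0075, -0.003, -0.32]], dr=[[-0.003, 0.005, 0.004], [-0.003, 0.005, 0.004], [-0.003, 0.005, 0.004], [-0.003, 0.005, 0.004], [-0.003, 0.005, 0.004], [-0.003, 0.005, 0.004], [-0.003, 0.005, 0.004], [-0.003, 0.005, 0.004], [-0.003, 0.005, 0.004], [-0.003, 0.005, 0.004]])

```text
t: 14.55
ee_pos: [489.3, 91.2, 9.4]
orientation: [-2.722, 1.566, -0.004]
ft_force: [0.1, 0.6, -0.0]
width: 88.0
```

>>> jog_arm(travel=[[0, 0, 0], [0, 0, 0], [0, 0, 0], [0, 0, 0], [0, 0, 0], [0, 0, 0], [0, 0, 0], [0, 0, 0], [0, 0, 0.02], [0, 0, 0.06]], dr=[[0, 0, 0], [0, 0, 0], [0, 0, 0], [0, 0, 0], [0, 0, 0], [0, 0, 0], [0, 0, 0], [0, 0, 0], [0, 0, 0], [0, 0, 0]], hand=-1)

```text
t: 15.55
ee_pos: [488.4, 91.1, 33.1]
orientation: [-2.723, 1.566, -0.001]
ft_force: [0.0, 0.3, -0.3]
width: 23.8
```

>>> jog_arm(travel=[[0, 0, 0.08], [0.01, 0, 0.18], [0.05, 0.02, 0.25], [0.1, 0.05, 0.29], [0.15, 0.07, 0.29], [0.19, 0.085, 0.29], [0.2, 0.09, 0.29], [0.2, 0.09, 0.29], [0.2, 0.09, 0.29], [0.2, 0.09, 0.29]], dr=[[0, 0, 0], [0, 0, 0], [0, 0, -0.05], [0, 0, -0.1], [0, 0, -0.15], [0, 0, -0.2], [0, 0, -0.211], [0, 0, -0.211], [0, 0, -0.211], [0, 0, -0.211]])

```text
t: 16.55
ee_pos: [567.3, 126.7, 148.9]
orientation: [2.428, -1.993, -0.0]
ft_force: [0.5, 0.2, -0.7]
width: 23.9
```

```bash
python3 - <<'E'
from w import *
st(); boardfit('column',[650.9,144.3],11.2,'w9.png')
E
```

```text
tcp [567.3 126.7 148.9] phi -78.77 tilt [-0.0006 -0.0007] t 16.55 w 23.9 F [ 0.5  0.2 -0.7]
board column bbox [ 240   26   81  123 5582] pos [650.3 143.8] th 11.5 LS 99.1 65.4 z [651.6 144.9   5.5]
```

View pics/w9.png

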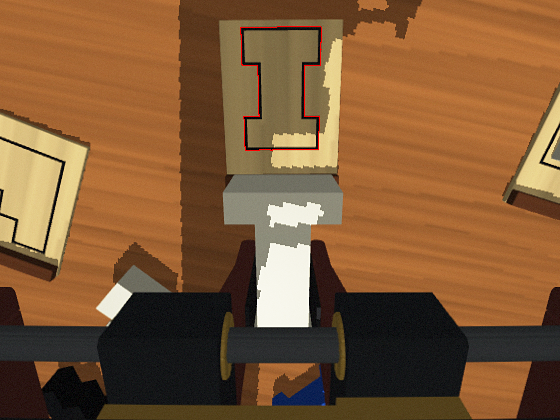

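Column outline is at (650.4,143.9), θ 11.4°, z 5.5. Placing it now.

>>> jog_arm(travel=[[0.06, 0.012, 0], [0.15, 0.031, -0.01], [0.2, 0.041, -0.05], [0.21, 0.0435, -0.13], [0.21, 0.0435, -0.21], [0.21, 0.0435, -0.28], [0.21, 0.0435, -0.32], [0.21, 0.0435, -0.334], [0.21, 0.0435, -0.336], [0.21, 0.0435, -0.336]], dr=[[0, 0, 0.003], [0, 0, 0.003], [0, 0, 0.003], [0, 0, 0.003], [0, 0, 0.003], [0, 0, 0.003], [0, 0, 0.003], [0, 0, 0.003], [0, 0, 0.003], [0, 0, 0.003]])

```text
t: 17.6
ee_pos: [650.6, 143.9, 16.2]
orientation: [2.431, -1.986, -0.002]
ft_force: [-6.1, -1.6, 11.3]
width: 23.8
```

>>> jog_arm(travel=[[0, 0, 0], [0, 0, 0], [0, 0, 0], [0, 0, 0], [0, 0, 0], [0, 0, 0.02], [0, 0, 0.07], [0, 0, 0.15], [0, 0, 0.25], [0, 0, 0.33]], dr=[[0, 0, 0], [0, 0, 0], [0, 0, 0], [0, 0, 0], [0, 0, 0], [0, 0, 0], [0, 0, 0], [0, 0, 0], [0, 0, 0], [0, 0, 0]], hand=1)

```text
t: 18.6
ee_pos: [651.0, 143.9, 150.7]
orientation: [2.432, -1.987, -0.0]
ft_force: [0.9, -0.8, 0.4]
width: 88.0
```

```bash
python3 - <<'E'
from w import *
st(); partfit('column',[650.4,143.9],z=42,save='w10.png')
E
```

```text
tcp [651.  143.9 150.7] phi -78.5 tilt [-0.0008 -0.0007] t 18.6 w 88.0 F [ 0.9 -0.8  0.4]
column px 281 199 pos [650.9 137.7] th 11.5 LS 84.3 39.5 depth z [650.4 144.4  41.6]
```

View pics/w10.png

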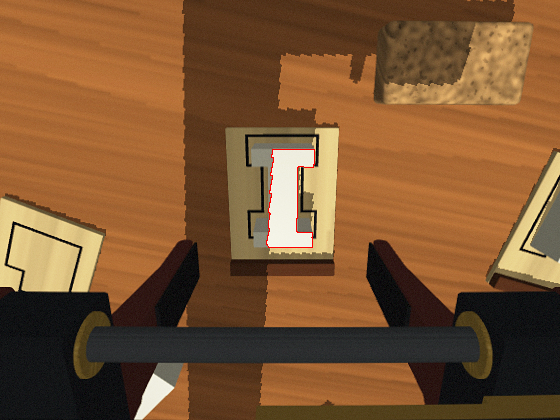

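The column's top is at 41.6 mm. A shadow edge cuts its mask, but its end edges and angle fit, and it sits inside the outline. Next is the stair. It needs a 138° turn because of the last joint's range, so I'll split it over two calls.

>>> jog_arm(travel=[[-0.03, 0.01, 0], [-0.06, 0.025, 0], [-0.09, 0.04, 0], [-0.12, 0.055, 0], [-0.15, 0.07, 0], [-0.18, 0.08, 0], [-0.21, 0.09, 0], [-0.24, 0.11, 0], [-0.27, 0.12, 0], [-0.3, 0.135, 0]], dr=[[0, 0, 0.08], [0, 0, 0.17], [0, 0, 0.26], [0, 0, 0.35], [0, 0, 0.44], [0, 0, 0.53], [0, 0, 0.62], [0, 0, 0.71], [0, 0, 0.8], [0, 0, 0.89]])

```text
t: 19.65
ee_pos: [533.6, 198.7, 156.7]
orientation: [-3.134, -0.053, -0.001]
ft_force: [0.6, -0.0, 0.4]
width: 87.6
```

```bash
python3 - <<'E'
from w import *
o=st(); print(o['qpos'].round(2)); print(((np.array([430.9,244.1,130])-o['ee_pos'])/400).round(3))
E
```

```text
tcp [533.6 198.7 156.7] phi 1.94 tilt [0.0007 0.0071] t 19.65 w 87.6 F [ 0.6 -0.   0.4]
[0.33 0.43 1.8  0.01 0.91 0.29]
[-0.257  0.113 -0.067]
```

>>> jog_arm(travel=[[-0.03, 0.01, 0], [-0.07, 0.03, 0], [-0.11, 0.05, 0], [-0.15, 0.07, -0.02], [-0.19, 0.085, -0.04], [-0.23, 0.1, -0.06], [-0.257, 0.113, -0.067], [-0.257, 0.113, -0.067], [-0.257, 0.113, -0.067], [-0.257, 0.113, -0.067]], dr=[[0, 0, 0.08], [0, 0, 0.17], [0, 0, 0.26], [-0.004, 0, 0.35], [-0.004, 0, 0.44], [-0.004, 0, 0.53], [-0.004, 0, 0.62], [-0.004, 0, 0.641], [-0.004, 0, 0.641], [-0.004, 0, 0.641]])

```text
t: 20.65
ee_pos: [431.1, 244.1, 130.3]
orientation: [-2.726, -1.56, 0.003]
ft_force: [0.3, 0.2, 0.0]
width: 87.9
```

```bash
python3 - <<'E'
from w import *
st(); partfit('stair',[430.9,244.1],save='w11.png')
E
```

```text
tcp [431.1 244.1 130.3] phi 59.57 tilt [-0.0021 -0.0006] t 20.65 w 87.9 F [0.3 0.2 0. ]
stair px 284 206 pos [385.6 251.3] th -173.6 LS 99.0 39.1 depth z [430.6 244.   36.2]
```

View pics/w11.png

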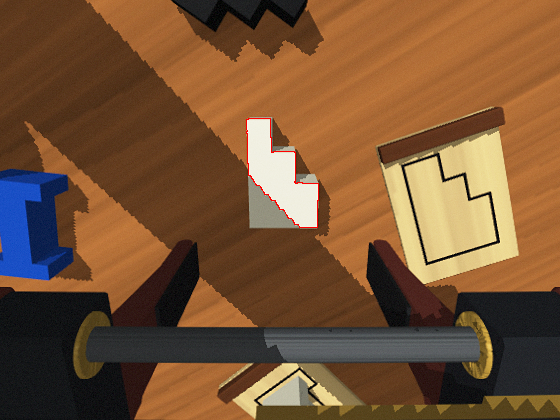

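A shadow edge cuts the stair's mask at (270,200). I'll refit the saved picture with a lower threshold. The stair board's whole outline, around (450,205), is in the same view, so I'll fit that as well.

```bash
python3 - <<'E'
import w
from w import *
saved=dict(np.load('pics/w11.npz')); w.grab=lambda n,s=None:saved
for f in (.4,.5): partfit('stair',[430.9,244.1],frac=f)
boardfit('stair',[536.7,362.5],-11.2,'w11b.png')
E
```

```text
stair px 284 206 pos [429.8 243.8] th -30.4 LS 85.8 54.2 depth z [430.6 244.   36.2]
stair px 284 206 pos [429.8 243.8] th -30.4 LS 85.8 54.2 depth z [430.6 244.   36.2]
board stair bbox [ 401  153   98  112 4021] pos [535.8 361.7] th -11.3 LS 99.3 69.4 z [512.9 367.2   5.7]
```

>>> jog_arm(travel=[[-0.001, -0.001, -0.07], [-0.001, -0.001, -0.15], [-0.001, -0.001, -0.22], [-0.001, -0.001, -0.27], [-0.001, -0.001, -0.295], [-0.001, -0.001, -0.306], [-0.001, -0.001, -0.307], [-0.001, -0.001, -0.307], [-0.001, -0.001, -0.307], [-0.001, -0.001, -0.307]], dr=[[0, -0.001, 0], [0, -0.001, 0], [0, -0.001, 0], [0, -0.001, 0], [0, -0.001, 0], [0, -0.001, 0], [0, -0.001, 0], [0, -0.001, 0], [0, -0.001, 0], [0, -0.001, 0]])

```text
t: 21.7
ee_pos: [431.2, 243.8, 8.1]
orientation: [2.727, 1.56, 0.001]
ft_force: [-0.3, 0.5, 0.4]
width: 87.9
```

>>> jog_arm(travel=[[0, 0, 0], [0, 0, 0], [0, 0, 0], [0, 0, 0], [0, 0, 0], [0, 0, 0.01], [0, 0, 0.05], [0, 0, 0.12], [0, 0, 0.2], [0, 0, 0.3]], dr=[[0, 0, 0], [0, 0, 0], [0, 0, 0], [0, 0, 0], [0, 0, 0], [0, 0, 0], [0, 0, 0], [0, 0, 0], [0, 0, 0], [0, 0, 0]], hand=-1)

```text
t: 22.7
ee_pos: [430.3, 243.3, 128.6]
orientation: [2.727, 1.56, -0.003]
ft_force: [0.6, -0.5, -0.7]
width: 53.7
```

```bash
python3 - <<'E'
from w import *
o=st(); print(((np.array([536,361.9,130])-o['ee_pos'])/400).round(3))
E
```

```text
tcp [430.3 243.3 128.6] phi 59.55 tilt [-0.0015 -0.0011] t 22.7 w 53.7 F [ 0.6 -0.5 -0.7]
[0.264 0.296 0.003]
```

>>> jog_arm(travel=[[0.03, 0.03, 0.01], [0.07, 0.08, 0.01], [0.12, 0.14, 0.01], [0.17, 0.19, 0.01], [0.22, 0.245, 0.01], [0.255, 0.285, 0.01], [0.266, 0.2965, 0.005], [0.266, 0.2965, 0.003], [0.266, 0.2965, 0.003], [0.266, 0.2965, 0.003]], dr=[[0, 0, 0.03], [0, 0, 0.07], [0, 0, 0.11], [0, 0, 0.15], [0, 0, 0.19], [0, 0, 0.213], [0, 0, 0.213], [0, 0, 0.213], [0, 0, 0.213], [0, 0, 0.213]])

```text
t: 23.7
ee_pos: [535.8, 361.0, 129.7]
orientation: [2.429, 1.991, -0.005]
ft_force: [0.1, 0.1, -0.6]
width: 53.9
```

```bash
python3 - <<'E'
from w import *
o=st(); print(((np.array([536.8,361.9,14.3])-o['ee_pos'])/400).round(4))
E
```

```text
tcp [535.8 361.  129.7] phi 78.69 tilt [-0.0021 -0.0023] t 23.7 w 53.9 F [ 0.1  0.1 -0.6]
[ 0.0026  0.0023 -0.2885]
```

>>> jog_arm(travel=[[0.002, 0.002, -0.05], [0.002, 0.002, -0.12], [0.002, 0.002, -0.19], [0.002, 0.002, -0.24], [0.002, 0.002, -0.27], [0.002, 0.002, -0.283], [0.002, 0.002, -0.288], [0.002, 0.002, -0.288], [0.002, 0.002, -0.288], [0.002, 0.002, -0.288]], dr=[[0.001, -0.001, 0], [0.001, -0.001, 0], [0.001, -0.001, 0], [0.001, -0.001, 0], [0.001, -0.001, 0], [0.001, -0.001, 0], [0.001, -0.001, 0], [0.001, -0.001, 0], [0.001, -0.001, 0], [0.001, -0.001, 0]])

```text
t: 24.7
ee_pos: [537.1, 362.1, 15.4]
orientation: [2.429, 1.991, 0.001]
ft_force: [0.5, 0.8, -0.4]
width: 53.8
```

>>> jog_arm(travel=[[0, 0, 0], [0, 0, 0], [0, 0, 0], [0, 0, 0], [0, 0, 0], [0, 0, 0.02], [0, 0, 0.07], [0, 0, 0.15], [0, 0, 0.25], [0, 0, 0.33]], dr=[[0, 0, 0], [0, 0, 0], [0, 0, 0], [0, 0, 0], [0, 0, 0], [0, 0, 0], [0, 0, 0], [0, 0, 0], [0, 0, 0], [0, 0, 0]], hand=1)

```text
t: 25.7
ee_pos: [537.4, 362.3, 149.9]
orientation: [2.429, 1.991, 0.003]
ft_force: [-0.5, 0.3, 0.0]
width: 87.5
```

>>> jog_arm(travel=[[-0.08, -0.02, 0.02], [-0.17, -0.04, 0.04], [-0.26, -0.06, 0.06], [-0.34, -0.08, 0.08], [-0.38, -0.1, 0.1], [-0.4, -0.12, 0.1], [-0.4, -0.12, 0.1], [-0.4, -0.12, 0.1], [-0.4, -0.12, 0.1], [-0.4, -0.12, 0.1]], dr=[[0, 0, 0], [0, 0, 0], [0, 0, 0], [0, 0, 0], [0, 0, 0], [0, 0, 0], [0, 0, 0], [0, 0, 0], [0, 0, 0], [0, 0, 0]])

```text
t: 26.7
ee_pos: [378.0, 314.5, 189.5]
orientation: [2.43, 1.991, 0.002]
ft_force: [0.4, 0.5, -1.0]
width: 87.8
```

```bash
python3 - <<'E'
from w import *
st(); im=grab('top','top9.png'); a=im['pixels']
big=cv2.resize(a,None,fx=4,fy=4,interpolation=cv2.INTER_CUBIC); hsv=cv2.cvtColor(big,cv2.COLOR_RGB2HSV)
for n,g in dict(stair=(536.3,362),column=(650.4,143.9),arch=(699,-140),gable=(528,-408)).items():
    x,y=proj(im,[*g,42]).astype(int); ref=hsv[y*4,x*4,2]
    m=((hsv[...,1]<70)&(hsv[...,2]>.78*ref)).astype(np.uint8); k,l,s,c=cv2.connectedComponentsWithStats(m); m=(l==l[y*4,x*4]).astype(np.uint8)
    p,th,L,S=fit(im,m,42,n); print(n,(x,y),p.round(1),round(th,1),round(L,1),round(S,1))
cv2.imwrite('pics/fin.png',cv2.resize(np.clip(a[90:360,60:500,::-1]*1.3,0,255).astype(np.uint8),(800,491),interpolation=cv2.INTER_CUBIC))
E
```

```text
tcp [378.  314.5 189.5] phi 78.65 tilt [0.0015 0.0006] t 26.7 w 87.8 F [ 0.4  0.5 -1. ]
stair (np.int64(113), np.int64(220)) [540.2 374.3] 80.1 32.4 10.6
column (np.int64(207), np.int64(171)) [646.8 142.1] 11.3 94.4 53.7
arch (np.int64(329), np.int64(150)) [ 671.  -137.6] -6.1 81.1 61.3
gable (np.int64(446), np.int64(221)) [ 528.5 -409.8] -10.6 73.3 56.8
```

View pics/fin.png

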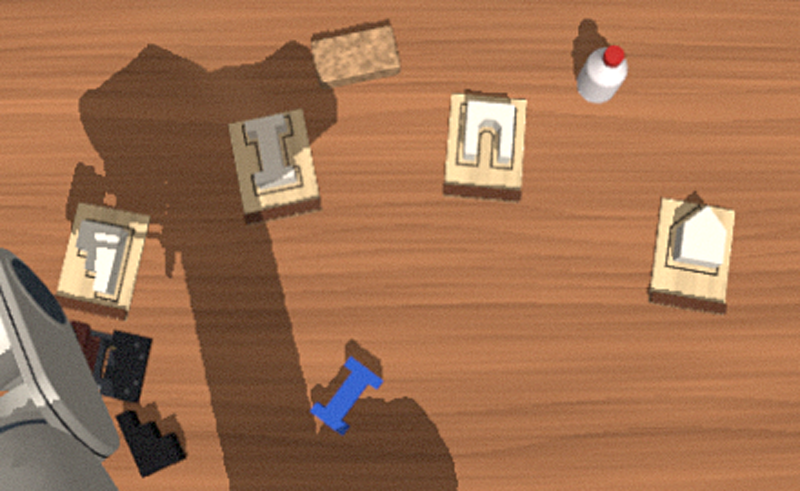

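All four parts look in place. A shadow spoils the stair's colour mask, so I'll check it, and the rest, with a height mask instead.

```bash
python3 - <<'E'
from w import *
im=dict(np.load('pics/top9.npz')); v,u=np.mgrid[0:420,0:560]
Z=depthpts(im,np.c_[u.ravel(),v.ravel()]).reshape(420,560,3)[...,2].astype(np.float32)
Zb=cv2.resize(cv2.GaussianBlur(Z,(3,3),0),None,fx=4,fy=4)
k,l,s,c=cv2.connectedComponentsWithStats(((Zb>30)&(Zb<56)).astype(np.uint8))
for n,g in dict(stair=(536.3,362),column=(650.4,143.9),arch=(699,-140),gable=(528,-408)).items():
    x,y=proj(im,[*g,42]).astype(int); m=(l==l[y*4,x*4]).astype(np.uint8)
    p,th,L,S=fit(im,m,42,n); print(n,p.round(1),round(th,1),round(L,1),round(S,1),'z',np.median(Z[y-2:y+3,x-2:x+3]).round(1))
E
```

```text
stair [535.5 359.3] -10.0 86.9 59.1 z 42.3
column [647.8 141.1] 11.5 89.4 53.2 z 42.6
arch [ 673.7 -137.5] -4.9 75.0 61.4 z 41.5
gable [ 528.2 -405.7] -12.1 71.8 62.0 z 43.3
```

```bash
python3 -c "
from workcell import ticket
print(ticket.close_job())"
```

```text
the job is handed in; nothing more can be done
None
```

The gable, arch, column and stair each lie flat on their own board, turned as drawn and let go. I handed the job in at about 27 s of the 104 s allowed. I never moved the glue bottle, sanding block, blue column or black stair. The gripper ended open and clear of everything.

**Last checks**
- **Height:** the tops of all four parts read 41–43 mm, against the 42 mm expected.
- **Position:**
  - Close wrist views put the arch about 1 mm off its outline target, and the gable about 1.5–2 mm off sideways. Both are inside the 5 mm margin.
  - The column was about 1 mm off on its end edges and angle.
  - The stair was let go about 1 mm from its target and got no close view afterwards. Its only checks were the final top view and the coarse height-mask fit below.

**Checks that disagreed or failed**
- Shadow edges cut the colour masks of the column in its wrist check and of the stair in the final top view, so those sideways fits could not be used.
- The coarse height-mask fits from the top camera were 1–4 mm from the targets. They came out up to 6 mm oversize because the camera also sees the parts' sides. The final picture shows all four parts inside the outlines.
- The wrist sensor read a brief push of about 11 N as the column was set down, well under the limits.

I viewed 16 pictures, which is the viewer's limit and above the planned 12.

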